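# Load two colour standards and hold the third click of a photometer

### The job

Set up the photometer for its check reading: with its sprung lever at rest, put the clear standard vial (white cap) upright and fully home in the turret well with the white collar and the amber one (orange cap) in the well with the orange collar, leaving the blue vial and everything else on the bench alone. Then swing the lever by its upright black handle exactly three clicks, not past the third, so that the amber vial stands in the light beam. The lever springs back if let go, so finish while still holding it steady at the third click for the reading.

Things in the scene. Friction and masses are not known exactly. Their poses are not given: they have to be found in the camera images.
- clear_vial_mid (a point): centre (36 mm above its foot, half-way up) of the clear standard: sealed clear glass vial with a white cap, round, 24 mm diameter, 72 mm tall, 50 g, standing on the bench; z axis along the vial to its cap. Grip it in its upper half: when home in a well only its upper 38 mm stand clear
- amber_vial_mid (a point): the same point of the amber standard: amber glass vial with an orange cap, same size and mass, standing on the bench
- blue_vial_mid (a point): the same point of a blue vial with a blue cap, same size; not needed, to be left standing
- white_well (a point): centre of the inner floor of the white-collared well: a black eight-sided cup with white floor, collar and outer tab, 28.5 mm across inside, 34 mm deep (mouth 76 mm above the bench), flaring to 33 mm at the mouth. A vial home has its centre 36 mm above this point. First of five wells on the turret's arc, 170 mm from the pivot, 35.6 mm apart; grey-collared ones stay empty. Moves with the lever
- orange_well (a point): centre of the inner floor of the orange-collared well: the same cup with orange floor, collar and tab, the fourth well, three places (36 degrees) round the pivot from the white one; moves with the lever
- handle (a point): grip point on the axis of the lever's upright round black handle, 16 mm diameter, reaching from 44 to 100 mm above the bench, 240 mm from the pivot at the end of the lever; the point is 80 mm above the bench and moves with the lever. Below it runs the flat steel lever arm, top 45 mm above the bench; higher than that nothing stands within 40 mm of it
- pivot (a point): on the vertical turret axis, 40 mm above the bench. The grey-white photometer is fixed to the bench: 325 mm deep, 300 mm wide, blue-grey deck 33 mm high, far housing 118 mm high from 70 mm beyond the pivot, optical arm 75 mm high from there to 120 mm before the pivot. x axis: from the instrument's near side to its far side; the beam runs from here along -x to the wells
- turret (a joint): turret and lever angle, rad. 0: at rest on its stop, white well in the beam. Grows anticlockwise from above (handle swings to the robot's right). Clicks at 0.209, 0.419, 0.628, 0.838. Between clicks the push at the handle sinks from 5-7 N to about 2 N; at the click the plunger drops in and going further takes 5-7 N at once, a jump of about 4 N. Let go, it springs back to 0
- dropper_bottle_mid (a point): middle of a small glass dropper bottle with an orange teat, 48 mm diameter, 122 mm tall, standing on the bench, to be left alone
- marker_mid (a point): middle of a black marker pen lying on the bench, 135 mm long, 13 mm thick, to be left alone
- beaker_mid (a point): middle of a beaker, 70 mm diameter, 85 mm tall, standing on the bench, to be left alone
Mind the look-alikes: they are no part of the job. What is shaped like the part that bears blue_vial_mid but green or pink is not meant.

How it is judged:
By the outcome, as a careful person would: the job done as asked, in the order asked, and still so for the second after the job is handed in, while the arm keeps its last pose, push and grip.
It also fails if it takes over 72 s, if anything falls off the work surface, if the arm or the gripper's body presses on something with over 40 N, if the wrist force passes 120 N, or if a joint passes its speed limit or range.

### The arm

A 7-joint arm with a two-finger parallel gripper is mounted at the origin on the work surface. World frame = base frame: x ahead of the robot, y to its left, z up, the work surface at z = 0. Lengths are in m, angles in rad, forces in N, time in s.
With the tool pointing down it reaches from about 0.35 to 0.9 m from the base axis. Payload 19.9 kg.
Tool frame: the origin (TCP) lies at the very end of the fingers, on their centre line; the grasp point (between the pads) lies manip.grip_point_offset behind it (manip.grip_point_offset is the distance from the TCP to the grasp point, in m); z points along the fingers, y is the line along which they close (so a half turn about z gives the same grasp; the last joint's range is limited). The gripper opens to 94 mm and grips with 3 to 60 N. Pads are 16 mm wide; open, the fingers measure 119 mm over their backs; the gripper's body (75 mm by 177 mm) begins 78 mm behind the grasp point.
Start: joints at [1.095, 0.417, -0.01, 1.614, 0.005, 1.111, -0.053], TCP at [0.263, -0.567, 0.205] pointing down, gripper open.
Joint ranges: [-2.81, 2.81], [-0.39, 2.02], [-1.27, 1.25], [0.06, 2.57], [-1.19, 4.33], [0.19, 2], [-2.82, 2.82]. Speed limits (rad/s): [1.89, 1.89, 2.39, 2.39, 3.01, 3.01, 3.01].

### API

Orientations are given as a rotation vector (axis times angle).
In Python, from bench import manip, capture, camera_params gives the robot as it stands.
- The arm moves only by the tool move_arm, never from a script. Its argument "steps" is a list of rows, each a list of 7 numbers: the opening, from 0 (shut) to 1 (fully open), then the shift along the tool's x, y, z in mm, then the turn, a rotation vector about the tool's x, y, z in rad. A call has 1 to 5 rows; each row is the pose to reach, as a shift and turn from the pose commanded when the call began, along the tool's axes at that moment; what a row does not reach only later rows make up. A row lasts 1/10 s, in which the tool goes at most 50 mm and 8.59 degrees, less where a joint would pass 70% of its speed; a pose out of reach is approached as far as the arm can. A call with a gripper value outside its range is refused whole. The fingers move at their own pace and stop on an object; "squeeze" is the grip in N (left out, the last holds). Time passes only in rows, so rows that repeat a pose let the fingers close. It gives the time, the measured TCP pose, the force, the opening and the grip force at its end, in the units of the state.
- manip.state(): the state, without advancing time (a new reading comes with each control period).
- capture(name): name is "scene" or "top"; returns the picture (480x640x3 uint8, blue, green, red); there is no depth.
- camera_params(name): a dict with "vfov" (degrees; the focal length in pixels is half the picture's height over the tangent of half this angle, whatever the lens; pixels are square), "cx", "cy" (the principal point, pixels), "R" (3x3) and "t" (3): a world point X has camera coordinates R X + t. Camera axes: x right, y down, z forward; pixel columns grow to the right and rows downward; lengths in m; the calibration is good to about 2 mm. A picture is of the moment at which its call begins. camera_params takes no time and is no camera call.
- manip.close_job(): hands the job in; it is judged then, once.
The state is a dict: "time": time; "qpos": joint angles; "joint_vel": joint speeds; "tau": joint torques, N m; "position": TCP position; "ee_rot": TCP orientation; "contact_force": force on the tool from outside, world axes, zero at the start; "torque": the same for the moment, N m; "gripper_width": finger opening in m; "gripper_force": force on a finger pad.
Only numpy, scipy, OpenCV 4.12 (cv2) and the standard library are available. Lean on these libraries where they do the work, as an engineer would, in place of code of your own. Each camera call takes 0.05 s, during which the arm holds its last target. There are 200 camera calls.

## Working session

There is one attempt and no reset: what is moved stays moved. The work goes in short steps, Python scripts to look and compute and a tool call to move; the robot and the scene stay as the last step left them, time stands still between calls to the robot, and variables do not carry over. Pictures are saved under pics/ and viewed, at most 10 in all, crops included, and the job is handed in when it is done.

Besides the shell and the picture viewer there is one more tool, called after ">>>" as a command line: name --pt "numbers of a row" for each row, then --argument value for the rest. move_arm: Moves the arm, as the interface text tells. Its arguments: {"type":"object","properties":{"steps":{"type":"array"},"squeeze":{"type":"number"}},"required":["steps"]}

```bash
mkdir -p pics; ls
python3 - <<'E'
from bench import manip, capture, camera_params
import cv2
for n in("scene","top"):
    cv2.imwrite(f"pics/{n}0.png",capture(n)); print(n,camera_params(n))
print(manip.state()); print(manip.grip_point_offset)
E
```

```text
pics
scene {'vfov': 48.29601546131626, 'cx': 320.95814758192824, 'cy': 240.70710535896092, 'R': array([[ 0.26506929,  0.96400319, -0.02088342],
       [ 0.6810741 , -0.20251641, -0.70365132],
       [-0.68255135,  0.1722932 , -0.71023848]]), 't': array([-0.09390781, -0.28823194,  1.61065866])}
top {'vfov': 42.20014919502526, 'cx': 321.49802121190294, 'cy': 240.9311071848866, 'R': array([[-0.01064982, -0.99982661, -0.01527489],
       [-0.98034073,  0.0134497 , -0.19685316],
       [ 0.19702447,  0.01287814, -0.98031399]]), 't': array([-0.03271373,  0.54067604,  1.67151304])}
{'time': 0.1, 'qpos': array([ 1.09448159,  0.41791917, -0.01031809,  1.61409972,  0.00474599,
        1.11070306, -0.05297998]), 'joint_vel': array([ 0.00041243, -0.00059373, -0.00024495, -0.00113446,  0.00050639,
        0.00051488, -0.00210894]), 'tau': array([-2.90091032e-05, -8.52591562e+01,  6.39231093e-01, -4.26691210e+01,
       -4.88497037e-02,  1.64577481e-02, -7.38025005e-05]), 'position': array([ 0.26312076, -0.56654447,  0.20489074]), 'ee_rot': array([-3.06659467e+00, -6.77506817e-01,  5.58165223e-04]), 'contact_force': array([-0.04625643,  0.09720408,  0.59920466]), 'torque': array([0.03579076, 0.00817732, 0.00058288]), 'gripper_force': 0.0, 'gripper_width': 0.09410929410147618}
0.0188
```

View pics/scene0.png

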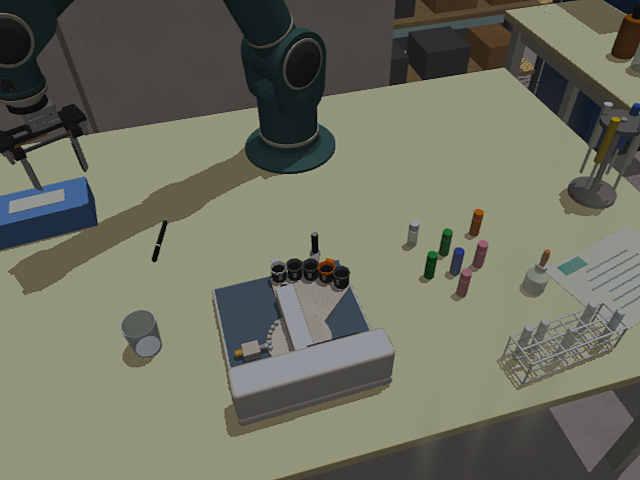

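View pics/top0.png

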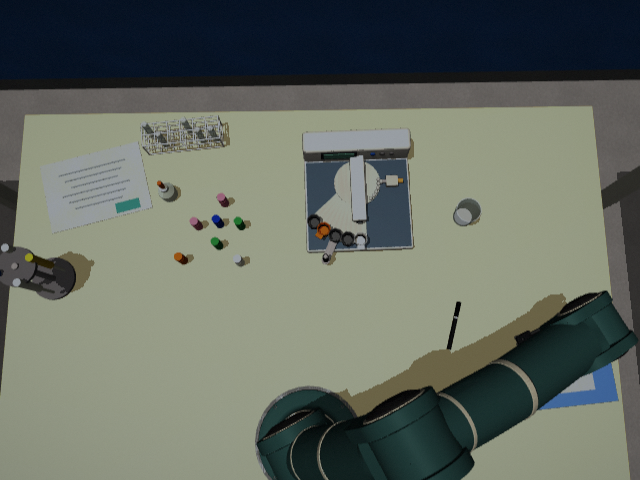

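The top view shows the amber vial at about (180,258), clear at (239,260) and the turret near (340,235). In the scene view amber is at (477,222), clear at (413,233), and the handle at (314,243). I'll zoom in next.

Run:
```python
import cv2,numpy as np
s=cv2.imread("pics/scene0.png");t=cv2.imread("pics/top0.png")
def c(im,x,y,w,h,k):return cv2.resize(im[y:y+h,x:x+w],None,fx=k,fy=k,interpolation=cv2.INTER_CUBIC)
a=np.hstack([c(s,260,225,100,75,4),c(t,295,195,100,75,4)])
b=np.hstack([c(s,400,200,100,75,4),c(t,165,200,100,75,4)])
cv2.imwrite("pics/z0.png",np.vstack([a,b]))
```

```text
(no output)
```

View pics/z0.png

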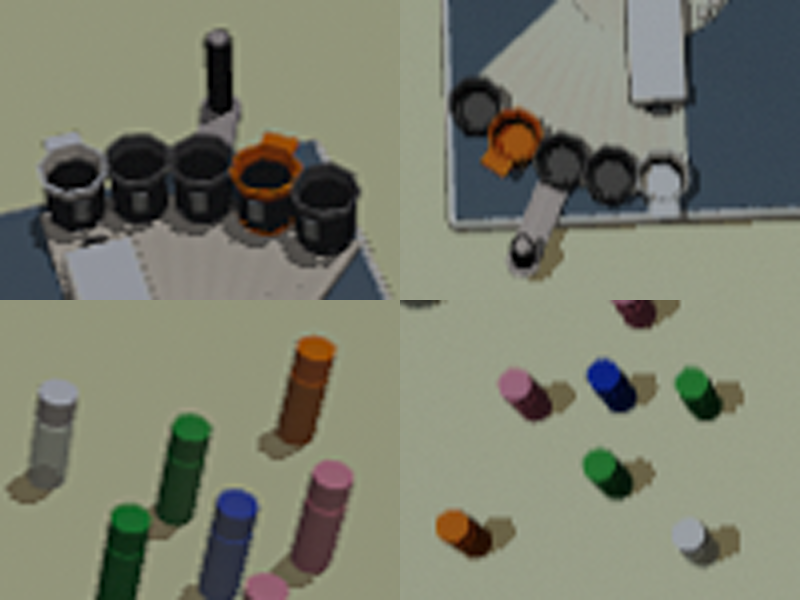

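```bash
cat > h.py <<'E'
import numpy as np
from bench import camera_params
from scipy.optimize import least_squares
P={n:camera_params(n) for n in("scene","top")}
def proj(n,X):
    p=P[n];f=240/np.tan(np.radians(p["vfov"]/2));c=p["R"]@X+p["t"]
    return np.array([p["cx"]+f*c[0]/c[2],p["cy"]+f*c[1]/c[2]])
def plane(n,uv,z):
    return least_squares(lambda q:proj(n,np.array([q[0],q[1],z]))-uv,[.6,0]).x
def tri(a,b): 
    r=least_squares(lambda X:np.r_[proj("scene",X)-a,proj("top",X)-b],[.6,0,.07]);return r.x
E
python3 - <<'E'
from h import *
S=lambda x,y,x0,y0:np.array([x0+(x+.5)/4-.5,y0+(y+.5)/4-.5])
d={}
for k,z,a,b in [("handle",.1,(218,36),(123,246)),("w0",.076,(73,168),(261,178)),("w1",.076,(138,160),(210,173)),("w2",.076,(203,160),(163,161)),("w3",.076,(266,170),(115,137)),("w4",.076,(325,190),(77,104))]:
    d[k]=(z,S(*a,260,225),S(*b,295,195))
for k,z,a,b in [("clear",.072,(57,90),(290,233)),("amber",.072,(316,49),(52,225)),("blue",.072,(238,202),(203,74))]:
    d[k]=(z,S(*a,400,200),S(*b,165,200))
for k,(z,a,b) in d.items(): print(k,plane("scene",a,z).round(4),plane("top",b,z).round(4),tri(a,b).round(4))
def pts(q):
    return [np.array([q[0]+.17*np.cos(q[2]-i*np.pi/15),q[1]+.17*np.sin(q[2]-i*np.pi/15),.076]) for i in range(5)]
def res(q):
    return np.concatenate([np.r_[proj("scene",p)-d[f"w{i}"][1],proj("top",p)-d[f"w{i}"][2]] for i,p in enumerate(pts(q))])
r=least_squares(res,[.8,-.05,np.pi]);print(r.x,r.fun.round(2));print(np.array(pts(r.x)).round(4))
h=d["handle"];q=r.x
g=least_squares(lambda a:np.r_[proj("scene",np.array([q[0]+.24*np.cos(a[0]),q[1]+.24*np.sin(a[0]),.1]))-h[1],proj("top",np.array([q[0]+.24*np.cos(a[0]),q[1]+.24*np.sin(a[0]),.1]))-h[2]],[q[2]-.4]);print(g.x,g.fun,q[:2]+.24*np.array([np.cos(g.x[0]),np.sin(g.x[0])]))
E
```

```text
handle [ 0.4882 -0.0505] [ 0.4892 -0.0499] [ 0.4889 -0.0503  0.1007]
w0 [ 0.5407 -0.1467] [ 0.5393 -0.1446] [ 0.5395 -0.1458  0.0745]
w1 [ 0.545  -0.1114] [ 0.5433 -0.1098] [ 0.5435 -0.1106  0.0742]
w2 [ 0.5551 -0.0774] [ 0.5521 -0.0778] [ 0.5528 -0.0773  0.0734]
w3 [ 0.5718 -0.0466] [ 0.5694 -0.0451] [ 0.5698 -0.0457  0.0736]
w4 [ 0.5946 -0.0202] [ 0.5931 -0.0192] [ 0.5933 -0.0195  0.0745]
clear [0.4902 0.1907] [0.4924 0.1916] [0.4918 0.1905 0.0737]
amber [0.5011 0.3517] [0.5002 0.3551] [0.4998 0.354  0.0705]
blue [0.6033 0.252 ] [0.605  0.2538] [0.6042 0.2523 0.073 ]
[ 0.71012722 -0.14339801  3.15967235] [ 0.03 -0.21  0.67 -0.31 -0.04 -0.63  0.45  0.01 -0.   -0.52 -0.28 -0.52
  0.14 -0.39  0.31 -0.5   0.39 -0.27 -0.02 -0.37]
[[ 0.5402 -0.1465  0.076 ]
 [ 0.5432 -0.1111  0.076 ]
 [ 0.5536 -0.0771  0.076 ]
 [ 0.5708 -0.046   0.076 ]
 [ 0.5941 -0.0191  0.076 ]]
[2.74343246] [0.15503647 0.1858212  0.18010222 0.09273666] [ 0.488901   -0.05034446]
```

The camera fits agree to about 1 mm: clear vial (0.4915,0.191), amber (0.500,0.354), white well (0.540,-0.1462), orange well (0.5705,-0.0458), handle (0.489,-0.0503). First I square the tool to world axes and travel.

>>> move_arm --pt "0.6 212 -85 0 0 0 0.435" --pt "0.6 212 -85 0 0 0 0.435" --pt "0.6 212 -85 0 0 0 0.435" --pt "0.6 212 -85 0 0 0 0.435" --pt "0.6 212 -85 0 0 0 0.435"

```text
time: 0.6
position: [0.4215, -0.3978, 0.2053]
ee_rot: [-3.141, -0.001, 0.0]
contact_force: [1.5, -1.0, -0.1]
gripper_width: 0.0585
gripper_force: 0.0
```

>>> move_arm --pt "0.6 25 -200 0 0 0 0" --pt "0.6 25 -200 0 0 0 0" --pt "0.6 25 -200 0 0 0 0" --pt "0.6 25 -200 0 0 0 0" --pt "0.6 25 -200 0 0 0 0"

```text
time: 1.1
position: [0.4456, -0.1946, 0.2056]
ee_rot: [-3.14, -0.011, -0.0]
contact_force: [0.1, -1.6, -0.5]
gripper_width: 0.0565
gripper_force: 0.0
```

>>> move_arm --pt "0.6 25 -200 0 0 0 0" --pt "0.6 25 -200 0 0 0 0" --pt "0.6 25 -200 0 0 0 0" --pt "0.6 25 -200 0 0 0 0" --pt "0.6 25 -200 0 0 0 0"

```text
time: 1.6
position: [0.47, 0.0053, 0.2055]
ee_rot: [-3.14, -0.011, -0.0]
contact_force: [-0.2, -0.4, 0.6]
gripper_width: 0.0563
gripper_force: 0.0
```

>>> move_arm --pt "0.6 20 -189 80 0 0 0" --pt "0.6 20 -189 80 0 0 0" --pt "0.6 20 -189 80 0 0 0" --pt "0.6 20 -189 80 0 0 0" --pt "0.6 20 -189 80 0 0 0"

```text
time: 2.1
position: [0.4884, 0.1932, 0.1232]
ee_rot: [-3.14, -0.008, 0.005]
contact_force: [0.5, -0.8, 0.8]
gripper_width: 0.0562
gripper_force: 0.0
```

>>> move_arm --pt "0.6 0 0 0 0 0 0" --pt "0.6 0 0 0 0 0 0"

```text
time: 2.3
position: [0.4901, 0.1872, 0.1255]
ee_rot: [3.141, -0.002, -0.0]
contact_force: [0.1, -0.1, 0.3]
gripper_width: 0.0567
gripper_force: 0.0
```

>>> move_arm --pt "0.6 1 -4 20 0 0 0" --pt "0.6 1 -4 45 0 0 0" --pt "0.6 1 -4 70 0 0 0" --pt "0.6 1 -4 85 0 0 0" --pt "0.6 1 -4 85 0 0 0"

```text
time: 2.8
position: [0.4904, 0.191, 0.0394]
ee_rot: [3.14, -0.003, -0.003]
contact_force: [-0.1, -0.0, 1.0]
gripper_width: 0.0562
gripper_force: 0.0
```

>>> move_arm --pt "0.15 0 0 0 0 0 0" --pt "0.15 0 0 0 0 0 0" --pt "0.15 0 0 0 0 0 0" --pt "0.15 0 0 0 0 0 0" --pt "0.15 0 0 0 0 0 0" --squeeze 15

```text
time: 3.3
position: [0.4912, 0.1926, 0.041]
ee_rot: [-3.141, 0.0, -0.001]
contact_force: [-0.2, -0.3, 6.0]
gripper_width: 0.0238
gripper_force: 15.0
```

>>> move_arm --pt "0.15 0 0 0 0 0 0" --pt "0.15 0 0 0 0 0 0" --pt "0.15 0 0 0 0 0 0"

```text
time: 3.6
position: [0.4912, 0.1926, 0.0409]
ee_rot: [-3.142, 0.0, -0.001]
contact_force: [-0.4, -1.5, 6.1]
gripper_width: 0.0239
gripper_force: 15.0
```

>>> move_arm --pt "0.15 0 0 -15 0 0 0" --pt "0.15 0 0 -40 0 0 0" --pt "0.15 0 0 -70 0 0 0" --pt "0.15 0 0 -100 0 0 0" --pt "0.15 0 0 -120 0 0 0" --squeeze 20

```text
time: 4.1
position: [0.4912, 0.1929, 0.1635]
ee_rot: [-3.141, -0.0, -0.003]
contact_force: [0.4, -0.0, -1.2]
gripper_width: 0.0233
gripper_force: 20.0
```

>>> move_arm --pt "0.15 5 30 -10 0 0 0" --pt "0.15 10 65 -10 0 0 0" --pt "0.15 15 100 -10 0 0 0" --pt "0.15 20 135 -10 0 0 0" --pt "0.15 24 170 -10 0 0 0"

```text
time: 4.6
position: [0.5148, 0.0213, 0.1716]
ee_rot: [-3.141, -0.0, -0.001]
contact_force: [-0.1, 1.0, -0.2]
gripper_width: 0.0234
gripper_force: 20.0
```

>>> move_arm --pt "0.15 5 35 0 0 0 0" --pt "0.15 10 70 0 0 0 0" --pt "0.15 15 105 0 0 0 0" --pt "0.15 20 140 0 0 0 0" --pt "0.15 25 168 0 0 0 0"

```text
time: 5.1
position: [0.5397, -0.1475, 0.1715]
ee_rot: [3.142, -0.002, 0.001]
contact_force: [-0.3, 1.2, 0.4]
gripper_width: 0.0236
gripper_force: 20.0
```

>>> move_arm --pt "0.15 0 0 0 0 0 0" --pt "0.15 0 0 0 0 0 0" --pt "0.15 0 0 0 0 0 0" --pt "0.15 0 0 0 0 0 0"

```text
time: 5.5
position: [0.5398, -0.1443, 0.1708]
ee_rot: [-3.141, -0.002, -0.0]
contact_force: [0.6, 0.9, -0.8]
gripper_width: 0.0233
gripper_force: 20.0
```

Run:
```python
from bench import manip,capture
import cv2,numpy as np
s=capture("scene");t=capture("top")
cv2.imwrite("pics/s1.png",s);cv2.imwrite("pics/t1.png",t)
def c(im,x,y,w,h,k):return cv2.resize(im[y:y+h,x:x+w],None,fx=k,fy=k,interpolation=cv2.INTER_CUBIC)
cv2.imwrite("pics/z1.png",np.hstack([c(s,230,170,100,120,4),c(t,320,170,100,120,4)]))
print(manip.state()["position"],manip.state()["ee_rot"],manip.state()["contact_force"])
```

```text
[ 0.53980519 -0.14463968  0.17062807] [-3.14142390e+00 -1.57743485e-03 -8.15146871e-05] [-0.15039809 -0.05278972 -0.44076015]
```

View pics/z1.png

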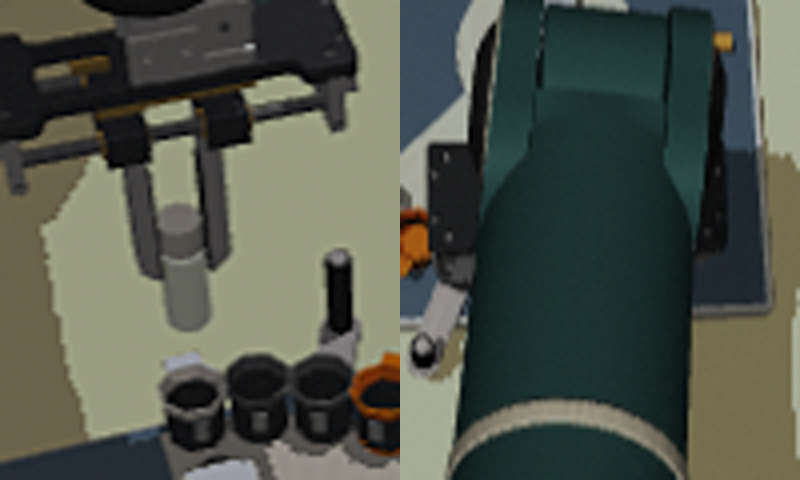

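The vial hangs upright between the pads, with its cap top at crop (180,212) and its foot at about (188,325). I'll compare those with predicted projections.

Run:
```python
from h import *
f=lambda u:((u-np.array([230,170])+.5)*4-.5).round(1)
for z in(.130,.202): print(z,f(proj("scene",np.array([.5398,-.1446,z]))),f(proj("scene",np.array([.5428,-.1446,z]))),f(proj("scene",np.array([.5398,-.1416,z]))))
print(f(proj("scene",np.array([.5402,-.1465,.076]))),f(proj("scene",np.array([.5402,-.1465,.042]))))
```

```text
0.13 [188.4 317.1] [189.6 321.1] [194.  315.9]
0.202 [177.  217.6] [178.2 221.6] [182.9 216.5]
[193.1 387.2] [197.9 428.3]
```

>>> move_arm --pt "0.15 0 2 0 0 0 0" --pt "0.15 0 2 15 0 0 0" --pt "0.15 0 2 30 0 0 0" --pt "0.15 0 2 42 0 0 0" --pt "0.15 0 2 48 0 0 0"

```text
time: 6.1
position: [0.5394, -0.1473, 0.1214]
ee_rot: [-3.141, 0.0, 0.002]
contact_force: [-0.3, 0.2, -0.7]
gripper_width: 0.0239
gripper_force: 20.0
```

>>> move_arm --pt "0.15 0 0 5 0 0 0" --pt "0.15 0 0 10 0 0 0" --pt "0.15 0 0 13 0 0 0" --pt "0.15 0 0 16 0 0 0" --pt "0.15 0 0 16 0 0 0"

```text
time: 6.6
position: [0.5397, -0.1474, 0.1062]
ee_rot: [-3.141, 0.0, 0.0]
contact_force: [0.3, -0.4, -0.5]
gripper_width: 0.0237
gripper_force: 20.0
```

>>> move_arm --pt "0.15 0 0 4 0 0 0" --pt "0.15 0 0 8 0 0 0" --pt "0.15 0 0 12 0 0 0" --pt "0.15 0 0 15 0 0 0" --pt "0.15 0 0 15 0 0 0"

```text
time: 7.1
position: [0.5395, -0.1474, 0.0909]
ee_rot: [-3.141, 0.0, 0.001]
contact_force: [-0.6, -0.5, -0.4]
gripper_width: 0.0237
gripper_force: 20.0
```

>>> move_arm --pt "0.15 0 0 2 0 0 0" --pt "0.15 0 0 4 0 0 0" --pt "0.15 0 0 6 0 0 0" --pt "0.15 0 0 6 0 0 0"

```text
time: 7.5
position: [0.5396, -0.1474, 0.0852]
ee_rot: [-3.141, 0.0, 0.001]
contact_force: [0.1, 0.8, -0.6]
gripper_width: 0.0234
gripper_force: 20.0
```

>>> move_arm --pt "0.15 0 0 1 0 0 0" --pt "0.15 0 0 2 0 0 0" --pt "0.15 0 0 2 0 0 0"

```text
time: 7.8
position: [0.5397, -0.1475, 0.0833]
ee_rot: [-3.142, 0.0, 0.0]
contact_force: [0.1, 0.6, -0.8]
gripper_width: 0.0235
gripper_force: 20.0
```

>>> move_arm --pt "0.15 0 0 1 0 0 0" --pt "0.15 0 0 1 0 0 0"

```text
time: 8.0
position: [0.54, -0.1475, 0.0829]
ee_rot: [3.141, -0.0, 0.001]
contact_force: [-2.4, 0.4, 8.1]
gripper_width: 0.0237
gripper_force: 20.0
```

Floor contact at TCP z 0.083, which is where it should be. Release, retreat and go for the amber vial.

>>> move_arm --pt "0.5 0 0 -1 0 0 0" --pt "0.5 0 0 -1 0 0 0" --pt "0.5 0 0 -1 0 0 0" --pt "0.5 0 0 -1 0 0 0"

```text
time: 8.4
position: [0.5397, -0.1474, 0.0833]
ee_rot: [-3.142, 0.0, 0.0]
contact_force: [0.3, -0.2, 0.2]
gripper_width: 0.0469
gripper_force: 0.0
```

>>> move_arm --pt "0.5 0 0 -15 0 0 0" --pt "0.5 0 0 -40 0 0 0" --pt "0.5 0 0 -75 0 0 0" --pt "0.5 0 0 -90 0 0 0" --pt "0.5 0 0 -90 0 0 0"

```text
time: 8.9
position: [0.5411, -0.1477, 0.1768]
ee_rot: [3.14, -0.0, 0.007]
contact_force: [1.4, -0.5, -0.1]
gripper_width: 0.047
gripper_force: 0.0
```

>>> move_arm --pt "0.5 -10 -165 0 0 0 0" --pt "0.5 -10 -165 0 0 0 0" --pt "0.5 -10 -165 0 0 0 0" --pt "0.5 -10 -165 0 0 0 0" --pt "0.5 -10 -165 0 0 0 0"

```text
time: 9.4
position: [0.5293, 0.0204, 0.1734]
ee_rot: [-3.141, -0.006, 0.001]
contact_force: [-0.6, -0.7, 0.6]
gripper_width: 0.0469
gripper_force: 0.0
```

>>> move_arm --pt "0.6 -20 -185 0 0 0 0" --pt "0.6 -20 -185 0 0 0 0" --pt "0.6 -20 -185 0 0 0 0" --pt "0.6 -20 -185 0 0 0 0" --pt "0.6 -20 -185 0 0 0 0"

```text
time: 9.9
position: [0.5088, 0.2066, 0.1734]
ee_rot: [-3.14, -0.008, 0.001]
contact_force: [-0.0, -1.0, -0.7]
gripper_width: 0.0563
gripper_force: 0.0
```

>>> move_arm --pt "0.6 -10 -150 45 0 0 0" --pt "0.6 -10 -150 45 0 0 0" --pt "0.6 -10 -150 45 0 0 0" --pt "0.6 -10 -150 45 0 0 0" --pt "0.6 -10 -150 45 0 0 0"

```text
time: 10.4
position: [0.4998, 0.3523, 0.1274]
ee_rot: [3.141, 0.001, -0.002]
contact_force: [0.4, -1.0, -0.2]
gripper_width: 0.0562
gripper_force: 0.0
```

Run:
```python
from bench import manip,capture
import cv2,numpy as np
s=capture("scene");t=capture("top")
def c(im,x,y,w,h,k):return cv2.resize(im[y:y+h,x:x+w],None,fx=k,fy=k,interpolation=cv2.INTER_CUBIC)
cv2.imwrite("pics/z2.png",np.vstack([np.hstack([c(s,250,215,100,75,4),c(t,295,190,100,75,4)]),np.hstack([c(s,420,160,100,75,4),c(s,400,200,100,75,4)])]))
print(manip.state()["position"],manip.state()["ee_rot"])
```

```text
[0.50093382 0.35038262 0.12844149] [ 3.14053617e+00 -3.70389227e-03  1.45465696e-04]
```

View pics/z2.png

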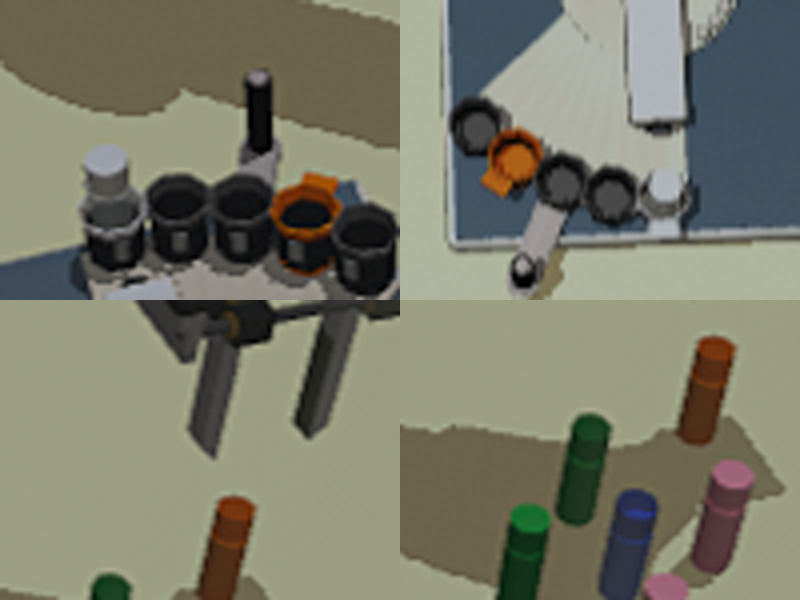

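The clear vial sits upright in the white well, the turret has not moved, and the gripper is above the amber vial. Descend and grip.

>>> move_arm --pt "0.6 -1 -3 20 0 0 0" --pt "0.6 -1 -3 45 0 0 0" --pt "0.6 -1 -3 70 0 0 0" --pt "0.6 -1 -3 87 0 0 0" --pt "0.6 -1 -3 87 0 0 0"

```text
time: 11.0
position: [0.4988, 0.3534, 0.0399]
ee_rot: [3.14, -0.003, -0.003]
contact_force: [-0.5, -1.0, 0.2]
gripper_width: 0.0564
gripper_force: 0.0
```

>>> move_arm --pt "0.15 0 0 0 0 0 0" --pt "0.15 0 0 0 0 0 0" --pt "0.15 0 0 0 0 0 0" --pt "0.15 0 0 0 0 0 0" --pt "0.15 0 0 0 0 0 0" --squeeze 20

```text
time: 11.5
position: [0.4991, 0.3556, 0.042]
ee_rot: [-3.141, 0.0, -0.001]
contact_force: [0.0, -1.2, 5.2]
gripper_width: 0.0236
gripper_force: 20.0
```

>>> move_arm --pt "0.15 0 0 -15 0 0 0" --pt "0.15 0 0 -40 0 0 0" --pt "0.15 0 0 -75 0 0 0" --pt "0.15 0 0 -110 0 0 0" --pt "0.15 0 0 -130 0 0 0"

```text
time: 12.0
position: [0.4993, 0.3563, 0.1754]
ee_rot: [-3.14, -0.0, -0.004]
contact_force: [-0.2, 0.5, -0.3]
gripper_width: 0.0235
gripper_force: 20.0
```

>>> move_arm --pt "0.15 6 30 0 0 0 0" --pt "0.15 12 70 0 0 0 0" --pt "0.15 20 110 0 0 0 0" --pt "0.15 27 150 0 0 0 0" --pt "0.15 34 190 0 0 0 0"

```text
time: 12.5
position: [0.5329, 0.1641, 0.1726]
ee_rot: [-3.141, -0.0, -0.001]
contact_force: [0.7, -0.7, -0.2]
gripper_width: 0.0236
gripper_force: 20.0
```

>>> move_arm --pt "0.15 7 40 0 0 0 0" --pt "0.15 14 80 0 0 0 0" --pt "0.15 21 120 0 0 0 0" --pt "0.15 28 160 0 0 0 0" --pt "0.15 37 210 0 0 0 0"

```text
time: 13.0
position: [0.5698, -0.0441, 0.1728]
ee_rot: [-3.141, -0.003, -0.002]
contact_force: [0.7, -0.4, -1.1]
gripper_width: 0.0234
gripper_force: 20.0
```

>>> move_arm --pt "0.15 0 0 0 0 0 0" --pt "0.15 0 0 0 0 0 0" --pt "0.15 0 0 0 0 0 0" --pt "0.15 0 0 0 0 0 0"

```text
time: 13.4
position: [0.5696, -0.0423, 0.1718]
ee_rot: [-3.141, -0.003, -0.0]
contact_force: [-0.7, -0.0, -0.7]
gripper_width: 0.0238
gripper_force: 20.0
```

Run:
```python
from bench import manip,capture
from h import *
import cv2
s=capture("scene")
p=manip.state()["position"]
def c(im,x,y,w,h,k):return cv2.resize(im[y:y+h,x:x+w],None,fx=k,fy=k,interpolation=cv2.INTER_CUBIC)
cv2.imwrite("pics/z3.png",c(s,260,180,100,120,5))
f=lambda u:((u-np.array([260,180])+.5)*5-.5).round(1)
print(p,manip.state()["ee_rot"])
for z in(p[2]-.042,p[2]+.030): print(f(proj("scene",np.array([*p[:2],z]))))
```

```text
[ 0.56963075 -0.04238819  0.17174818] [-3.14130471e+00 -2.59488651e-03 -2.35088363e-04]
[339.  346.1]
[336.8 221.5]
```

View pics/z3.png

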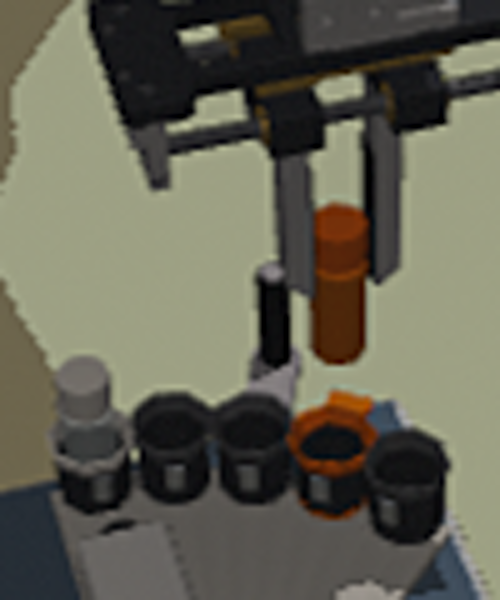

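The amber vial hangs upright where predicted. Insert it.

>>> move_arm --pt "0.15 1 3 0 0 0 0" --pt "0.15 1 3 15 0 0 0" --pt "0.15 1 3 30 0 0 0" --pt "0.15 1 3 42 0 0 0" --pt "0.15 1 3 48 0 0 0"

```text
time: 13.95
position: [0.5698, -0.0465, 0.1213]
ee_rot: [-3.141, 0.0, 0.004]
contact_force: [-0.2, -0.3, -0.7]
gripper_width: 0.0238
gripper_force: 20.0
```

>>> move_arm --pt "0.15 0 0 5 0 0 0" --pt "0.15 0 0 10 0 0 0" --pt "0.15 0 0 13 0 0 0" --pt "0.15 0 0 16 0 0 0" --pt "0.15 0 0 16 0 0 0"

```text
time: 14.45
position: [0.5706, -0.0467, 0.1072]
ee_rot: [-3.142, 0.0, 0.0]
contact_force: [-0.2, -0.4, -0.7]
gripper_width: 0.0235
gripper_force: 20.0
```

>>> move_arm --pt "0.15 0 0 4 0 0 0" --pt "0.15 0 0 8 0 0 0" --pt "0.15 0 0 12 0 0 0" --pt "0.15 0 0 15 0 0 0" --pt "0.15 0 0 15 0 0 0"

```text
time: 14.95
position: [0.5705, -0.0466, 0.0919]
ee_rot: [-3.141, 0.0, 0.001]
contact_force: [-0.1, -0.2, -0.1]
gripper_width: 0.0239
gripper_force: 20.0
```

>>> move_arm --pt "0.15 0 0 2 0 0 0" --pt "0.15 0 0 4 0 0 0" --pt "0.15 0 0 6 0 0 0" --pt "0.15 0 0 6 0 0 0"

```text
time: 15.35
position: [0.5705, -0.0467, 0.0862]
ee_rot: [-3.142, 0.0, 0.001]
contact_force: [-0.7, -0.7, -0.8]
gripper_width: 0.0236
gripper_force: 20.0
```

>>> move_arm --pt "0.15 0 0 1 0 0 0" --pt "0.15 0 0 2 0 0 0" --pt "0.15 0 0 2 0 0 0"

```text
time: 15.65
position: [0.5706, -0.0467, 0.0843]
ee_rot: [-3.142, 0.0, 0.0]
contact_force: [-0.1, 0.1, -0.3]
gripper_width: 0.0237
gripper_force: 20.0
```

>>> move_arm --pt "0.15 0 0 1 0 0 0" --pt "0.15 0 0 1 0 0 0"

```text
time: 15.85
position: [0.5709, -0.0468, 0.0839]
ee_rot: [3.141, -0.0, 0.001]
contact_force: [-1.9, -0.3, 6.0]
gripper_width: 0.0234
gripper_force: 20.0
```

Home. Release, lift, and go above the handle with the closing line along the swing tangent.

>>> move_arm --pt "0.5 0 0 -1 0 0 0" --pt "0.5 0 0 -1 0 0 0" --pt "0.5 0 0 -1 0 0 0" --pt "0.5 0 0 -1 0 0 0"

```text
time: 16.25
position: [0.5706, -0.0466, 0.0843]
ee_rot: [-3.141, 0.0, 0.0]
contact_force: [0.0, -0.3, -0.6]
gripper_width: 0.0467
gripper_force: 0.0
```

>>> move_arm --pt "0.5 0 0 -15 0 0 0" --pt "0.5 0 0 -40 0 0 0" --pt "0.5 0 0 -75 0 0 0" --pt "0.5 0 0 -90 0 0 0" --pt "0.5 0 0 -90 0 0 0"

```text
time: 16.75
position: [0.5719, -0.0467, 0.1774]
ee_rot: [3.141, -0.0, 0.007]
contact_force: [0.6, -1.0, 0.5]
gripper_width: 0.0473
gripper_force: 0.0
```

>>> move_arm --pt "0.5 -20 1 0 0 0 0.1" --pt "0.5 -45 2 0 0 0 0.2" --pt "0.5 -70 3 0 0 0 0.3" --pt "0.5 -82 4 0 0 0 0.398" --pt "0.5 -82 4 0 0 0 0.398"

```text
time: 17.25
position: [0.4873, -0.0509, 0.1742]
ee_rot: [3.078, -0.625, -0.001]
contact_force: [0.2, -0.4, 0.0]
gripper_width: 0.047
gripper_force: 0.0
```

>>> move_arm --pt "0.5 0 0 0 0 0 0" --pt "0.5 0 0 0 0 0 0" --pt "0.5 0 0 0 0 0 0"

```text
time: 17.55
position: [0.4891, -0.0505, 0.1742]
ee_rot: [-3.08, 0.619, 0.001]
contact_force: [-0.3, -0.3, 0.6]
gripper_width: 0.0468
gripper_force: 0.0
```

Run:
```python
from bench import manip,capture
import cv2,numpy as np
s=capture("scene");t=capture("top")
def c(im,x,y,w,h,k):return cv2.resize(im[y:y+h,x:x+w],None,fx=k,fy=k,interpolation=cv2.INTER_CUBIC)
cv2.imwrite("pics/z4.png",np.hstack([c(s,260,180,100,120,4),c(t,295,170,100,120,4)]))
print(manip.state()["position"],manip.state()["ee_rot"],manip.state()["contact_force"])
```

```text
[ 0.48889033 -0.05058236  0.17422493] [-3.07962697e+00  6.19981511e-01  7.31306447e-04] [ 0.40459583  0.44788897 -0.00642188]
```

View pics/z4.png

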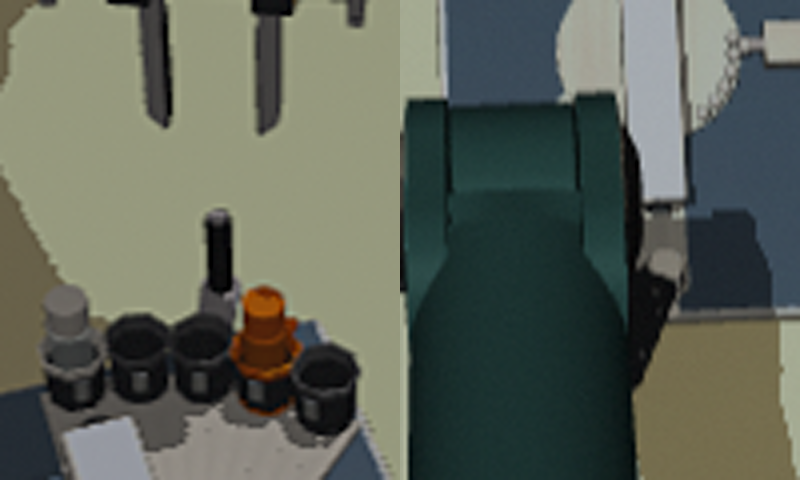

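Both vials are home and upright, and the handle is centred below the fingers. Descend and grip.

>>> move_arm --pt "0.5 0 0 30 0 0 0" --pt "0.5 0 0 60 0 0 0" --pt "0.5 0 0 90 0 0 0" --pt "0.5 0 0 113 0 0 0" --pt "0.5 0 0 113 0 0 0"

```text
time: 18.15
position: [0.4871, -0.0504, 0.059]
ee_rot: [3.08, -0.62, -0.007]
contact_force: [-0.1, 0.1, 0.6]
gripper_width: 0.047
gripper_force: 0.0
```

>>> move_arm --pt "0.05 0 0 0 0 0 0" --pt "0.05 0 0 0 0 0 0" --pt "0.05 0 0 0 0 0 0" --pt "0.05 0 0 0 0 0 0" --pt "0.05 0 0 0 0 0 0" --squeeze 30

```text
time: 18.65
position: [0.4889, -0.0512, 0.0621]
ee_rot: [3.079, -0.622, 0.001]
contact_force: [-2.6, -3.5, 8.4]
gripper_width: 0.0153
gripper_force: 30.0
```

>>> move_arm --pt "0.05 0 0 0 0 0 0" --pt "0.05 0 0 0 0 0 0" --pt "0.05 0 0 0 0 0 0"

```text
time: 18.95
position: [0.4889, -0.0512, 0.0621]
ee_rot: [3.079, -0.622, 0.001]
contact_force: [-2.8, -2.9, 9.2]
gripper_width: 0.0152
gripper_force: 30.0
```

>>> move_arm --pt "0.05 0 4.8 0 0 0 -0.02" --pt "0.05 0.2 9.6 0 0 0 -0.04" --pt "0.05 0.4 14.4 0 0 0 -0.06" --pt "0.05 0.8 19.2 0 0 0 -0.08" --pt "0.05 1.2 24 0 0 0 -0.1"

```text
time: 19.45
position: [0.4811, -0.0728, 0.0622]
ee_rot: [-3.106, 0.464, -0.002]
contact_force: [-0.3, 3.2, 5.5]
gripper_width: 0.0154
gripper_force: 30.0
```

>>> move_arm --pt "0.05 0 4.8 0 0 0 -0.02" --pt "0.05 0.2 9.6 0 0 0 -0.04" --pt "0.05 0.4 14.4 0 0 0 -0.06" --pt "0.05 0.8 19.2 0 0 0 -0.08" --pt "0.05 0.8 19.2 0 0 0 -0.08"

```text
time: 19.95
position: [0.476, -0.0923, 0.0621]
ee_rot: [3.123, -0.342, 0.002]
contact_force: [-1.2, 2.3, 9.0]
gripper_width: 0.0157
gripper_force: 30.0
```

>>> move_arm --pt "0.05 0 2.4 0 0 0 -0.01" --pt "0.05 0 2.4 0 0 0 -0.01"

```text
time: 20.15
position: [0.4756, -0.0943, 0.0621]
ee_rot: [3.125, -0.326, 0.002]
contact_force: [-0.7, 1.2, 8.6]
gripper_width: 0.0154
gripper_force: 30.0
```

>>> move_arm --pt "0.05 0 2.4 0 0 0 -0.01" --pt "0.05 0 2.4 0 0 0 -0.01"

```text
time: 20.35
position: [0.4751, -0.0966, 0.0621]
ee_rot: [3.126, -0.31, 0.002]
contact_force: [-1.1, 1.4, 8.0]
gripper_width: 0.0156
gripper_force: 30.0
```

>>> move_arm --pt "0.05 0 2.4 0 0 0 -0.01" --pt "0.05 0 2.4 0 0 0 -0.01"

```text
time: 20.55
position: [0.4747, -0.0989, 0.0621]
ee_rot: [-3.128, 0.294, -0.002]
contact_force: [-0.6, 2.9, 7.9]
gripper_width: 0.0156
gripper_force: 30.0
```

>>> move_arm --pt "0.05 0 2.4 0 0 0 -0.01" --pt "0.05 0 2.4 0 0 0 -0.01"

```text
time: 20.75
position: [0.4743, -0.1009, 0.0621]
ee_rot: [-3.129, 0.278, -0.002]
contact_force: [-0.6, 5.5, 8.9]
gripper_width: 0.0152
gripper_force: 30.0
```

First click felt (1.4→5.5 N) at about 0.21. Continue to the second.

>>> move_arm --pt "0.05 0 4.8 0 0 0 -0.02" --pt "0.05 0.2 9.6 0 0 0 -0.04" --pt "0.05 0.4 14.4 0 0 0 -0.06" --pt "0.05 0.8 19.2 0 0 0 -0.08" --pt "0.05 1.2 24 0 0 0 -0.1"

```text
time: 21.25
position: [0.4712, -0.1248, 0.0621]
ee_rot: [-3.139, 0.12, -0.002]
contact_force: [0.3, 3.2, 9.1]
gripper_width: 0.0153
gripper_force: 30.0
```

>>> move_arm --pt "0.05 0 4.8 0 0 0 -0.02" --pt "0.05 0.2 9.6 0 0 0 -0.04" --pt "0.05 0.4 14.4 0 0 0 -0.06" --pt "0.05 0.7 18 0 0 0 -0.075" --pt "0.05 0.7 18 0 0 0 -0.075"

```text
time: 21.75
position: [0.4706, -0.1435, 0.0622]
ee_rot: [3.141, -0.004, 0.002]
contact_force: [-0.3, 2.7, 4.1]
gripper_width: 0.0155
gripper_force: 30.0
```

>>> move_arm --pt "0.05 0 2.4 0 0 0 -0.01" --pt "0.05 0 2.4 0 0 0 -0.01" --pt "0.05 0 2.4 0 0 0 -0.01"

```text
time: 22.05
position: [0.4706, -0.1455, 0.0621]
ee_rot: [3.141, 0.011, 0.002]
contact_force: [0.7, 1.1, 7.9]
gripper_width: 0.0153
gripper_force: 30.0
```

>>> move_arm --pt "0.05 0 2.4 0 0 0 -0.01" --pt "0.05 0 2.4 0 0 0 -0.01" --pt "0.05 0 2.4 0 0 0 -0.01"

```text
time: 22.35
position: [0.4706, -0.1477, 0.0621]
ee_rot: [3.141, 0.027, 0.002]
contact_force: [0.8, 1.6, 5.8]
gripper_width: 0.0158
gripper_force: 30.0
```

>>> move_arm --pt "0.05 0 2.4 0 0 0 -0.01" --pt "0.05 0 2.4 0 0 0 -0.01" --pt "0.05 0 2.4 0 0 0 -0.01"

```text
time: 22.65
position: [0.4706, -0.1499, 0.0621]
ee_rot: [-3.141, -0.043, -0.002]
contact_force: [0.8, 4.8, 8.2]
gripper_width: 0.0154
gripper_force: 30.0
```

Second click felt at about 0.42. Move to just short of the third, then creep.

>>> move_arm --pt "0.05 0 4.8 0 0 0 -0.02" --pt "0.05 0.2 9.6 0 0 0 -0.04" --pt "0.05 0.4 14.4 0 0 0 -0.06" --pt "0.05 0.8 19.2 0 0 0 -0.08" --pt "0.05 1.2 24 0 0 0 -0.1"

```text
time: 23.15
position: [0.4726, -0.1739, 0.0621]
ee_rot: [-3.135, -0.201, -0.002]
contact_force: [0.9, 4.7, 4.9]
gripper_width: 0.0151
gripper_force: 30.0
```

>>> move_arm --pt "0.05 0 4.8 0 0 0 -0.02" --pt "0.05 0.2 9.6 0 0 0 -0.04" --pt "0.05 0.4 14.4 0 0 0 -0.06" --pt "0.05 0.8 19.2 0 0 0 -0.08" --pt "0.05 0.8 19.2 0 0 0 -0.08"

```text
time: 23.65
position: [0.476, -0.1935, 0.0621]
ee_rot: [3.124, 0.325, 0.003]
contact_force: [2.1, 3.2, 10.5]
gripper_width: 0.0155
gripper_force: 30.0
```

>>> move_arm --pt "0.05 0 2.4 0 0 0 -0.01" --pt "0.05 0 2.4 0 0 0 -0.01" --pt "0.05 0 2.4 0 0 0 -0.01"

```text
time: 23.95
position: [0.4764, -0.1953, 0.0621]
ee_rot: [3.123, 0.34, 0.003]
contact_force: [3.1, 2.8, 5.4]
gripper_width: 0.0156
gripper_force: 30.0
```

>>> move_arm --pt "0.05 0 1.2 0 0 0 -0.005" --pt "0.05 0 1.2 0 0 0 -0.005" --pt "0.05 0 1.2 0 0 0 -0.005"

```text
time: 24.25
position: [0.4766, -0.1964, 0.0621]
ee_rot: [3.122, 0.348, 0.003]
contact_force: [2.8, 2.9, 8.7]
gripper_width: 0.0152
gripper_force: 30.0
```

>>> move_arm --pt "0.05 0 1 0 0 0 -0.004" --pt "0.05 0 1 0 0 0 -0.004" --pt "0.05 0 1 0 0 0 -0.004"

```text
time: 24.55
position: [0.4768, -0.1973, 0.0622]
ee_rot: [3.121, 0.354, 0.003]
contact_force: [2.2, 3.8, 6.1]
gripper_width: 0.0156
gripper_force: 30.0
```

>>> move_arm --pt "0.05 0 0.5 0 0 0 -0.002" --pt "0.05 0 0.5 0 0 0 -0.002" --pt "0.05 0 0.5 0 0 0 -0.002"

```text
time: 24.85
position: [0.4769, -0.1977, 0.0621]
ee_rot: [3.121, 0.357, 0.002]
contact_force: [0.9, 4.2, 7.9]
gripper_width: 0.0155
gripper_force: 30.0
```

>>> move_arm --pt "0.05 0 0.5 0 0 0 -0.002" --pt "0.05 0 0.5 0 0 0 -0.002" --pt "0.05 0 0.5 0 0 0 -0.002"

```text
time: 25.15
position: [0.477, -0.1981, 0.0621]
ee_rot: [3.121, 0.361, 0.003]
contact_force: [2.4, 3.5, 6.7]
gripper_width: 0.0157
gripper_force: 30.0
```

>>> move_arm --pt "0.05 0 0.5 0 0 0 -0.002" --pt "0.05 0 0.5 0 0 0 -0.002" --pt "0.05 0 0.5 0 0 0 -0.002"

```text
time: 25.45
position: [0.4771, -0.1986, 0.0621]
ee_rot: [3.12, 0.364, 0.002]
contact_force: [1.7, 4.7, 8.1]
gripper_width: 0.0156
gripper_force: 30.0
```

>>> move_arm --pt "0.05 0 0 0 0 0 0" --pt "0.05 0 0 0 0 0 0"

```text
time: 25.65
position: [0.4771, -0.1985, 0.0621]
ee_rot: [3.12, 0.364, 0.002]
contact_force: [0.5, 4.2, 8.2]
gripper_width: 0.0149
gripper_force: 30.0
```

>>> move_arm --pt "0.05 0 0.5 0 0 0 -0.002" --pt "0.05 0 0.5 0 0 0 -0.002" --pt "0.05 0 0.5 0 0 0 -0.002"

```text
time: 25.95
position: [0.4772, -0.199, 0.0621]
ee_rot: [-3.12, -0.367, -0.002]
contact_force: [0.6, 5.5, 8.6]
gripper_width: 0.0154
gripper_force: 30.0
```

>>> move_arm --pt "0.05 0 0 0 0 0 0" --pt "0.05 0 0 0 0 0 0"

```text
time: 26.15
position: [0.4772, -0.1989, 0.0621]
ee_rot: [-3.12, -0.367, -0.002]
contact_force: [1.8, 4.8, 6.9]
gripper_width: 0.0154
gripper_force: 30.0
```

Force has risen from about 2 to about 5 N at the expected angle, so the plunger is in the third click. One visual check.

Run:
```python
from bench import manip,capture
from h import *
import cv2
s=capture("scene");st=manip.state();p=st["position"]
cv2.imwrite("pics/z5.png",cv2.resize(s[180:300,220:360],None,fx=5,fy=5,interpolation=cv2.INTER_CUBIC)[:600,:700])
f=lambda u:((u-np.array([220,180])+.5)*5-.5).round(1)
print(p,st["contact_force"],np.arctan2(p[1]+.1434,p[0]-.7101)%6.2832)
for a in(3.1597+.628,3.1597):
    for d in(0,.209): print(a+d,f(proj("scene",np.array([.7101+.17*np.cos(a+d),-.1434+.17*np.sin(a+d),.114]))))
```

```text
[ 0.47720156 -0.19898719  0.06214193] [1.65598632 5.23588681 8.45343917] 3.3758997447858308
3.7877 [ 64.6 482.7]
3.9967 [  9.7 540.3]
3.1597 [284.5 374.1]
3.3687 [204.9 398.6]
```

View pics/z5.png

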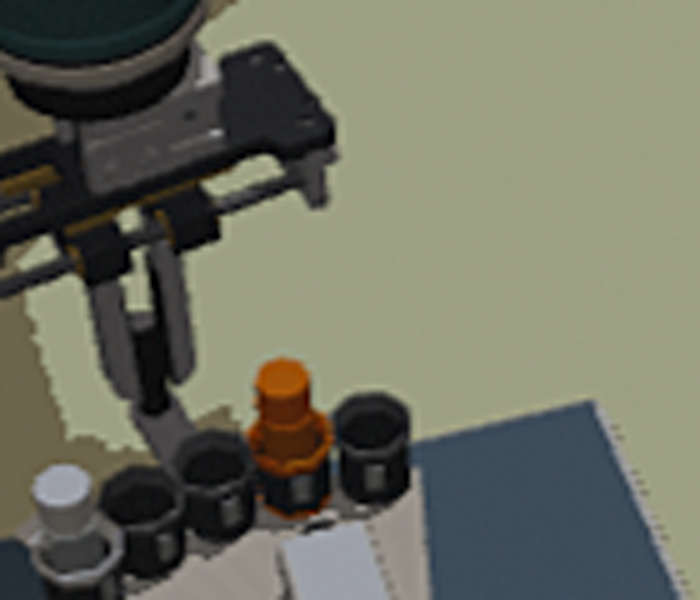

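The cap centres are at (283,375) for amber and (64,483) for clear. Both match the third-click predictions, and the amber vial is in front of the optical arm. Tangential force is about 4.8 N, inside the click. Handing in.

```bash
python3 -c "
from bench import manip
print(manip.close_job())"
```

```text
the job is handed in; nothing more can be done
None
```

The job is handed in: both vials are home in their wells (clear in white, amber in orange), and the arm is holding the lever at the third click with the amber vial in the beam. It finished at about 26 s of the 72 s limit, and the hand-in returned no verdict.

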